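# Set the polisher speed to five and start it

## Robot

A 6-joint arm with a two-finger parallel gripper is mounted at the origin on the work surface. World frame = base frame: x ahead of the robot, y to its left, z up, the work surface at z = 0. Lengths are in m, angles in rad, forces in N, time in s.
With the tool pointing down it reaches from about 0.35 to 0.85 m from the base axis. Payload 8.1 kg.
Tool frame: the origin (TCP) lies at the very end of the fingers, on their centre line; the grasp point (between the pads) lies 19 mm behind it; z points along the fingers, y is the direction in which the jaws open and shut (so a half turn about z gives the same grasp; the last joint's range is limited). The gripper opens to 93 mm and grips with 3 to 60 N. Pads are 15 mm wide; open, the fingers measure 128 mm over their backs; the gripper's body (75 mm by 188 mm) begins 65 mm behind the grasp point.
Start: joints at [1.117, 0.13, 1.488, -0, 1.523, -0.085], TCP at [0.216, 0.56, 0.219] pointing down, gripper open.
Joint ranges: [-2.96, 2.96], [-0.89, 2.26], [0.02, 2.5], [-1.34, 4.48], [0, 2.73], [-2.66, 2.66]. Speed limits (rad/s): [2.39, 2.39, 2.79, 3.14, 3.14, 3.14].

## Interface

Orientations are given as a rotation vector (axis times angle).
In Python, from plant import robot gives the robot as it stands.
- The arm moves only by the shell command python3 -m pendant 'ROWS' [OPENING] [FORCE]. ROWS is JSON, a list of rows, each an object with "delta_pos": the shift along the tool's x, y, z in m, a list of three; "spin": the turn about the tool's z in rad. In form: [{"delta_pos": [dx, dy, dz], "spin": spin}, ...]. A call has 1 to 10 rows; each row is the pose to reach, as a shift and turn from the pose measured when the call began, along the tool's axes at that moment; what a row does not reach only later rows make up. A row lasts 1/10 s, in which the tool goes at most 50 mm and 8.59 degrees, less where a joint would pass 70% of its speed; a pose out of reach is approached as far as the arm can. A call with a gripper value outside its range is refused whole. OPENING is the closure, from -1 (fully open) to 1 (shut), set as the call begins (- or left out, the last holds). The fingers move at their own pace and stop on an object; FORCE is the grip in N (left out, the last holds). Time passes only in rows, so rows that repeat a pose let the fingers close. It gives the time, the measured TCP pose, the force and the opening at its end, in the units of the state.
- robot.read_state(): the state, without advancing time (a new reading comes with each control period).
- robot.read_camera(name): name is "scene" or "top" or "wrist"; returns a dict with "color" (420x560x3 uint8, blue, green, red), "camera_matrix" (3x3 intrinsics, pixels), "R" (3x3) and "t" (3): a world point X has camera coordinates R X + t. Camera axes: x right, y down, z forward; pixel columns grow to the right and rows downward; lengths in m; the calibration is good to about 2 mm. A picture is of the moment at which its call begins. There is no depth.
- robot.close_job(): hands the job in, once; it reports no verdict.
Trained networks look in the newest picture that a camera, given by its name, has taken for a name from the list of things; names that differ only in an ending like _2 or _b are one class to them, and where a whole thing is asked for, a point or a joint stands for the part that bears it (a point fixed in the world has none). Each returns a list of dicts, best first, with "score" (0 to 1); they miss things now and then, are a little off and sometimes report something else, mostly with a low value. They report only what shows in the picture. A call takes as long as a camera call. They do not tell look-alikes from the thing itself.
- robot.outline_of(camera, label): "mask" (420x560 bool, what is visible of it).
- robot.mark_of(camera, label): "location" ([x, y, z] in m, in the coordinates of the camera as it stood for that picture, good to about 4 mm: a listed point, or the origin of a listed thing).
The state is a dict: "t": time; "q": joint angles; "dq": joint speeds; "joint_torque": joint torques, N m; "tool_pos": TCP position; "orientation": TCP orientation; "force": force on the tool from outside, world axes, zero at the start; "wrist_torque": the same for the moment, N m; "opening": finger opening in m.
Only numpy, scipy, OpenCV 4.12 (cv2) and the standard library are available. Lean on these libraries where they do the work, as an engineer would, in place of code of your own. Each camera call takes 0.05 s, during which the arm holds its last target.

## Task

Push the lever of the speed selector round with a fingertip, click by click, to speed five (the fifth black dot counted clockwise from the red off mark), then press the green start button and let it spring back up. Do not pinch the lever, do not press green before the speed is set, leave the red stop button alone, and do not move the things standing around.

Things in the scene. Friction and masses are not known exactly. Their poses are not given: they have to be found in the camera images.
- controller: speed controller, a fixed blue box 190 x 190 x 70 mm high with an aluminium top panel. Origin: centre of its underside on the bench; z up. The selector axis is vertical through this origin. The scale on the panel, 77 mm from the axis: a red square (off), then seven black dots (speeds 1 to 7), 30 degrees apart, running clockwise seen from above; off lies 105 degrees counterclockwise (seen from above) from the box's own +x axis, speed 5 lies 45 degrees clockwise from +x
- selector (a joint): angle of the selector in rad: 0 when the lever points at the red off mark, growing clockwise seen from above, 0.5236 (30 degrees) per click, speed 5 at 2.618, stops just below 0 and just past speed 7 (3.665). Starts somewhere between off and speed 3. A sprung ball pulls it into the nearest click: a sideways push of about 2 to 3 N at 45 mm from the axis carries it over, and past half-way between two clicks it jumps on to the next by itself and rests there
- selector_tip (a point): top of the pointing end of the red lever, on its white line, 62 mm from the axis. The lever is a straight red bar 82 mm long (from 20 mm behind the axis to 62 mm ahead of it), 18 mm wide, its underside 6 mm and its top 34 mm above the panel (76 and 104 mm above the bench); under it lies a thin black disc of 64 mm diameter
- selector_axis (a point): point on the selector's turning axis at the height of the lever's top (104 mm above the bench); the lever points from here to selector_tip
- cheek_left: left half of the lever, on the counterclockwise side seen from above: origin at the middle of that flank (21 mm ahead of the axis, 9 mm to the left of the white line, 20 mm above the panel), x towards the pointing end. Pushing on this flank turns the selector clockwise
- cheek_right: right half of the lever, on the clockwise side: origin at the middle of that flank. Pushing on it turns the selector back. Fingers pressing on both flanks at once count as pinching
- start_top (a point): centre of the top of the green start button, 32 mm in diameter, on a fixed grey box 70 x 70 x 42 mm; the button's top stands 64 mm above the bench when up; it is pressed straight down
- start (a joint): travel of the green button in m: 0 up, 0.006 fully down (5 N); it springs back. It counts as pressed from 0.004
- stop_top (a point): centre of the top of the red stop button, 32 mm in diameter, on a fixed yellow box 70 x 70 x 42 mm, same height as the green one; the two boxes may stand either way round
- stop (a joint): travel of the red button in m: 0 up, 0.006 fully down; to be left alone
- punch_block: loose wooden block 60 x 50 x 35 mm with six steel punches standing up to 64 mm high; origin under its centre
- glue_jar: loose amber jar 60 mm in diameter, 85 mm high; origin under its centre
- tape_roll: loose roll of tape lying flat, 90 mm in diameter, 25 mm high; origin under its centre
- hammer: loose hammer lying along its x axis, handle to its -x; origin at its underside
Mind the look-alikes: they are no part of the job. Leave any blue look-alike of the part that bears start_top alone.

How it is judged:
On the way, in this order (a step that is already met when the one before it is completed fails the run):
1. the selector rests in click five (value of joint selector between 2.498 and 2.738 rad and velocity of joint selector between -0.2 and 0.2 rad/s), for 0.3 s.
2. the green start button is pressed (value of joint start above 0.004 m and value of joint selector between 2.498 and 2.738 rad), for 0.05 s.
At the end, for the whole second after the job is handed in: the selector stands at speed 5 (2.618 rad within 0.12), the green button has been pressed (4 mm or more) after that and is up again (within 1 mm), the red button is up (value of joint selector between 2.498 and 2.738 rad and value of joint each of start, stop below 0.001 m); the robot touches nothing.
It fails at once if the green button is pressed (over 2 mm) while the selector is not at speed 5 (value of joint start above 0.002 m and not (value of joint selector between 2.498 and 2.738 rad)).
It fails at once if the red stop button is pressed (over 2 mm) (value of joint stop above 0.002 m).
It fails at once if the lever is pinched: fingers bear on both of its halves at once (over 1 N each) (contact force between the fingers and cheek_left above 1 N and contact force between the fingers and cheek_right above 1 N).
It fails at once if the punch block, glue jar, tape roll or hammer is moved or lifted (over 15 mm) (distance of any of punch_block, glue_jar, tape_roll, hammer from where it was at the start of the episode above 0.015 m).
It also fails if it takes over 56 s, if anything falls off the work surface, if the arm or the gripper's body presses on something with over 40 N, if the wrist force passes 120 N, or if a joint passes its speed limit or range.

## Working session

There is one attempt and no reset: what is moved stays moved. The work goes in short steps, Python scripts to look and compute and a shell command to move; the robot and the scene stay as the last step left them, time stands still between calls to the robot, and variables do not carry over. Pictures are saved under pics/ and viewed, and the job is handed in when it is done.

```bash
ls; mkdir -p pics; cat > h.py <<'E'
import numpy as np, cv2
from plant import robot
from scipy.spatial.transform import Rotation as Ro
def world(c,p): return c["R"].T@(np.array(p)-c["t"])
E
python3 - <<'E'
from h import *
for n in ["scene","top"]:
    c=robot.read_camera(n); cv2.imwrite(f"pics/{n}0.png",c["color"])
    for l in ["controller","selector_tip","selector_axis","start_top","stop_top","punch_block","glue_jar","tape_roll","hammer","cheek_left"]:
        print(n,l,[(round(float(d["score"]),2),world(c,d["location"]).round(3).tolist()) for d in robot.mark_of(n,l)[:3]])
s=robot.read_state();print(s["t"],s["tool_pos"],s["orientation"],s["opening"],s["force"])
print(Ro.from_rotvec(s["orientation"]).as_matrix().round(3))
E
```

```text
pics
scene controller [(0.69, [0.574, 0.082, -0.001])]
scene selector_tip [(0.92, [0.622, 0.118, 0.103])]
scene selector_axis [(0.83, [0.572, 0.084, 0.102])]
scene start_top [(0.55, [0.472, -0.115, 0.065]), (0.51, [0.333, -0.243, 0.063]), (0.46, [0.453, -0.243, 0.067])]
scene stop_top [(0.7, [0.564, -0.327, 0.068])]
scene punch_block [(0.63, [0.66, -0.201, -0.003])]
scene glue_jar [(0.68, [0.442, 0.377, -0.002]), (0.66, [0.575, 0.084, 0.103])]
scene tape_roll [(0.9, [0.782, 0.007, -0.004])]
scene hammer [(0.89, [0.654, 0.413, -0.004])]
scene cheek_left [(0.65, [0.585, 0.099, 0.09]), (0.47, [0.662, -0.2, 0.001])]
top controller [(0.97, [0.576, 0.087, -0.003])]
top selector_tip [(0.96, [0.623, 0.125, 0.106])]
top selector_axis [(0.71, [0.574, 0.084, 0.105])]
top start_top [(0.75, [0.33, -0.242, 0.064]), (0.69, [0.474, -0.116, 0.065]), (0.51, [0.456, -0.243, 0.064])]
top stop_top [(0.63, [0.561, -0.321, 0.064])]
top punch_block [(0.84, [0.667, -0.196, -0.0]), (0.47, [0.574, 0.085, 0.108]), (0.32, [0.458, -0.242, 0.064])]
top glue_jar [(0.62, [0.445, 0.379, -0.002])]
top tape_roll [(0.88, [0.786, 0.009, 0.001])]
top hammer [(0.76, [0.651, 0.418, -0.002]), (0.54, [0.623, 0.127, 0.106]), (0.5, [0.56, -0.322, 0.066])]
top cheek_left [(0.45, [0.582, 0.103, 0.093])]
1.1 [0.21627591 0.55967663 0.2186469 ] [-5.76028971e-01 -3.08830568e+00 -2.30713285e-05] 0.09288528010664304 [ 0.79118449 -0.25897855 -1.0657651 ]
[[-0.933  0.36  -0.   ]
 [ 0.36   0.933  0.   ]
 [ 0.     0.    -1.   ]]
```

View pics/top0.png

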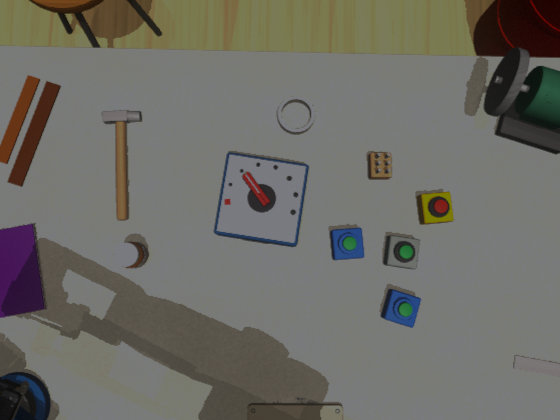

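View pics/scene0.png

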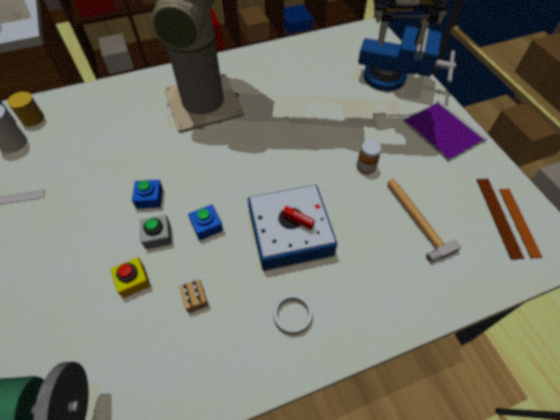

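The top picture shows the controller at (262,198). The lever points up-left to about (247,175), and the red off mark is at (227,202). The true start button sits on the grey box at (404,252). The two blue boxes at (348,243) and (403,308) are look-alikes, and the yellow box at (438,207) carries stop. Next I'll compute the scale angles.

```bash
python3 - <<'E'
from h import *
c=robot.read_camera("top");K=c["camera_matrix"];im=c["color"]
crop=cv2.resize(im[140:260,200:460],None,fx=3,fy=3,interpolation=cv2.INTER_CUBIC);cv2.imwrite("pics/top1.png",crop)
def ray(u,v,z):
    d=c["R"].T@np.linalg.inv(K)@[u,v,1];o=-c["R"].T@c["t"];return o+d*(z-o[2])/d[2]
b,g,r=[im[:,:,i].astype(int) for i in range(3)]
def cents(m,z):
    n,l,s,ce=cv2.connectedComponentsWithStats(m.astype(np.uint8))
    return [(s[i,4],ce[i].round(1).tolist(),ray(*ce[i],z).round(4)) for i in range(1,n) if 6<s[i,4]<900]
sub=np.zeros(r.shape,bool);sub[150:246,215:308]=1
ax=np.array([.574,.0845])
for nm,m in [("red",(r>110)&(g<70)&sub),("black",(r<75)&(g<75)&(b<75)&sub)]:
    for a,p,w in cents(m,.07):
        d=w[:2]-ax;print(nm,a,p,w,np.hypot(*d).round(3),np.degrees(np.arctan2(d[1],d[0])).round(1))
sub=np.zeros(r.shape,bool);sub[180:335,325:460]=1
print(cents((g>r+40)&(g>b+30)&sub,.064))
E
```

```text
red 203 [255.6, 188.5] [0.5944 0.0978 0.07  ] 0.024 33.1
red 27 [227.0, 201.2] [0.5646 0.1615 0.07  ] 0.078 97.0
black 20 [243.0, 154.2] [0.6726 0.1277 0.07  ] 0.108 23.7
black 24 [262.0, 157.3] [0.6661 0.0844 0.07  ] 0.092 -0.1
black 18 [280.5, 160.0] [0.6605 0.0425 0.07  ] 0.096 -25.9
black 10 [258.0, 164.2] [0.65   0.0933 0.07  ] 0.077 6.6
black 12 [296.5, 162.5] [0.6553 0.0061 0.07  ] 0.113 -44.0
black 13 [275.3, 166.9] [0.6444 0.0541 0.07  ] 0.077 -23.4
black 9 [241.1, 170.3] [0.6353 0.1312 0.07  ] 0.077 37.3
black 19 [288.8, 177.8] [0.6199 0.0232 0.07  ] 0.077 -53.2
black 9 [230.0, 184.0] [0.6037 0.1555 0.07  ] 0.077 67.3
black 437 [261.8, 198.9] [0.571  0.0835 0.07  ] 0.003 -161.6
black 16 [295.4, 194.2] [0.5827 0.0081 0.07  ] 0.077 -83.5
black 20 [292.8, 211.8] [0.543  0.0137 0.07  ] 0.077 -113.6
black 127 [254.1, 239.9] [0.4787 0.0994 0.07  ] 0.096 171.1
[(np.int32(134), [349.1, 242.9], array([ 0.475, -0.114,  0.064])), (np.int32(143), [405.7, 251.5], array([ 0.4574, -0.2417,  0.064 ])), (np.int32(137), [405.0, 309.1], array([ 0.3297, -0.2381,  0.064 ]))]
```

View pics/top1.png

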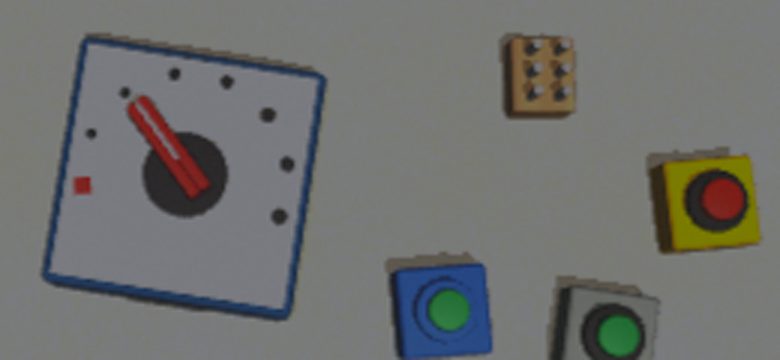

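```bash
cat >> h.py <<'E'
AX=np.array([.574,.0845])
def pose():
    s=robot.read_state();R=Ro.from_rotvec(s["orientation"]).as_matrix()
    return s,np.array(s["tool_pos"]),R
def goto(p,yawdeg):
    s,q,R=pose();y=np.degrees(np.arctan2(R[1,1],R[0,1]))
    sp=-np.radians((yawdeg-y+180)%360-180)
    return (R.T@(np.array(p)-q)).round(4).tolist(),round(float(sp),3)
def at(ang,r,off,z):
    a=np.radians(ang);u=np.array([np.cos(a),np.sin(a)]);n=np.array([-u[1],u[0]])
    return [*(AX+r*u+off*n),z]
def lever(name="top"):
    c=robot.read_camera(name)
    for l in ["selector_tip","selector_axis"]:
        for d in robot.mark_of(name,l)[:2]:
            w=world(c,d["location"]);v=w[:2]-AX
            print(l,round(float(d["score"]),2),w.round(3),np.degrees(np.arctan2(v[1],v[0])).round(1))
    return c
E
python3 - <<'E'
from h import *
print(goto(at(37.4,.040,.030,.18),37.4))
E
```

```text
([-0.5003, -0.2645, 0.0386], 0.549)
```

```bash
python3 -m pendant '[{"delta_pos":[-0.05,-0.026,0],"spin":0.05},{"delta_pos":[-0.09,-0.048,0],"spin":0.1},{"delta_pos":[-0.13,-0.07,0],"spin":0.15},{"delta_pos":[-0.17,-0.09,0],"spin":0.2},{"delta_pos":[-0.21,-0.11,0],"spin":0.25},{"delta_pos":[-0.25,-0.132,0],"spin":0.3},{"delta_pos":[-0.29,-0.153,0.01],"spin":0.35},{"delta_pos":[-0.33,-0.175,0.01],"spin":0.4},{"delta_pos":[-0.37,-0.196,0.02],"spin":0.45},{"delta_pos":[-0.41,-0.217,0.02],"spin":0.5}]' 1 20
python3 - <<'E'
from h import *
print(goto(at(37.4,.040,.030,.15),37.4))
E
```

```text
t: 2.15
tool_pos: [0.5209, 0.2077, 0.1975]
orientation: [-1.325, -2.847, 0.001]
force: [0.6, 1.6, -0.1]
opening: 0.0176
([-0.1004, 0.0028, 0.0474], 0.047)
```

```bash
python3 -m pendant '[{"delta_pos":[-0.04,0.001,0.01],"spin":0.02},{"delta_pos":[-0.08,0.002,0.03],"spin":0.04},{"delta_pos":[-0.1,0.003,0.04],"spin":0.047},{"delta_pos":[-0.1,0.003,0.047],"spin":0.047},{"delta_pos":[-0.1,0.003,0.047],"spin":0.047},{"delta_pos":[-0.1,0.003,0.047],"spin":0.047}]'
python3 - <<'E'
from h import *
c=lever(); cv2.imwrite("pics/top2.png",c["color"]); c=lever("scene"); cv2.imwrite("pics/scene2.png",cv2.resize(c["color"][150:300,180:380],None,fx=3,fy=3))
c=lever("wrist"); cv2.imwrite("pics/wrist2.png",c["color"])
print(goto(at(37.4,.040,.030,.085),37.4))
E
```

```text
t: 2.75
tool_pos: [0.587, 0.134, 0.1507]
orientation: [-1.39, -2.816, 0.001]
force: [0.5, -0.1, -0.6]
opening: 0.0005
selector_axis 0.58 [0.574 0.087 0.104] 81.1
selector_tip 0.85 [0.616 0.121 0.105] 40.6
selector_axis 0.67 [0.574 0.083 0.105] -89.0
selector_axis 0.88 [0.577 0.083 0.102] -26.9
([-0.0006, -0.0004, 0.0657], 0.0)
```

View pics/scene2.png

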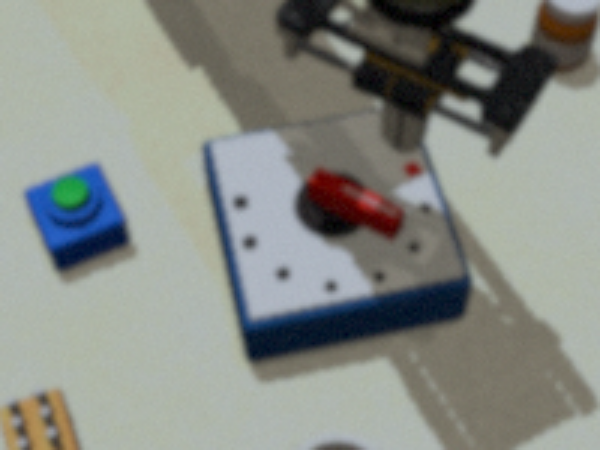

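View pics/wrist2.png

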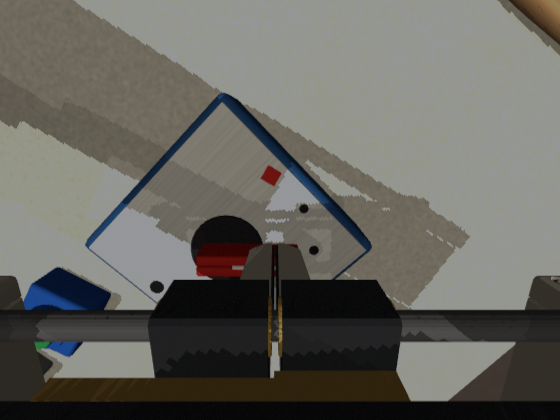

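The fingers are closed and sit on the off-mark side of the lever, at (400,130) in the enlarged scene picture and beside the lever in the wrist picture. I'll descend there.

```bash
python3 -m pendant '[{"delta_pos":[0,0,0.02],"spin":0},{"delta_pos":[0,0,0.035],"spin":0},{"delta_pos":[0,0,0.05],"spin":0},{"delta_pos":[0,0,0.06],"spin":0},{"delta_pos":[0,0,0.066],"spin":0},{"delta_pos":[0,0,0.066],"spin":0},{"delta_pos":[0,0,0.066],"spin":0}]'
python3 - <<'E'
from h import *
for a,o in [(37.4,.0165),(33,.0165),(29,.0165),(25,.0165),(21,.0165),(17,.0165)]: print(a,goto(at(a,.040,o,.085),a))
c=robot.read_camera("scene"); cv2.imwrite("pics/scene3.png",cv2.resize(c["color"][150:300,180:380],None,fx=3,fy=3))
E
```

```text
t: 3.9
tool_pos: [0.5877, 0.1333, 0.0851]
orientation: [-1.391, -2.816, 0.001]
force: [-0.6, 0.7, -0.4]
opening: 0.0002
37.4 ([-0.0139, -0.0006, 0.0001], 0.0)
33 ([-0.0171, 0.0006, 0.0001], 0.077)
29 ([-0.02, 0.0014, 0.0001], 0.147)
25 ([-0.0229, 0.002, 0.0001], 0.217)
21 ([-0.0259, 0.0024, 0.0001], 0.287)
17 ([-0.0289, 0.0027, 0.0001], 0.357)
```

View pics/scene3.png

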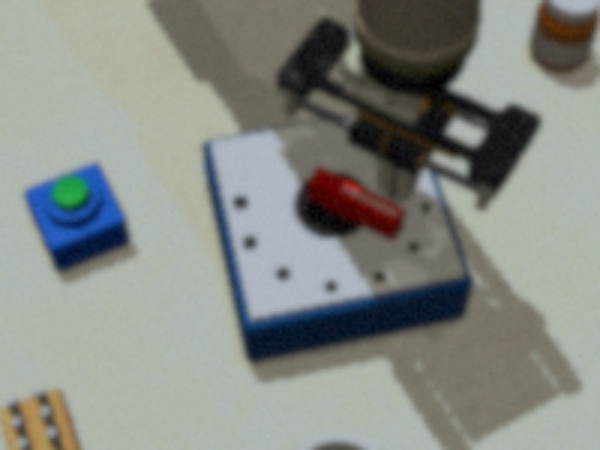

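```bash
python3 -m pendant '[{"delta_pos":[-0.008,-0.0005,0],"spin":0},{"delta_pos":[-0.0125,-0.0006,0],"spin":0},{"delta_pos":[-0.015,0.0,0],"spin":0.04},{"delta_pos":[-0.017,0.0006,0],"spin":0.077},{"delta_pos":[-0.0185,0.001,0],"spin":0.11},{"delta_pos":[-0.02,0.0014,0],"spin":0.147},{"delta_pos":[-0.0215,0.0017,0],"spin":0.18},{"delta_pos":[-0.023,0.002,0],"spin":0.217}]'
python3 - <<'E'
from h import *
for cam in ["scene","top"]:
  c=lever(cam); cv2.imwrite(f"pics/{cam}4.png",cv2.resize(c["color"][150:300,180:380],None,fx=3,fy=3))
for a in (23,21,19,17,15): print(a,goto(at(a,.040,.0165,.085),a))
E
```

```text
t: 4.75
tool_pos: [0.6044, 0.1163, 0.0863]
orientation: [1.69, 2.647, 0.002]
force: [-0.3, 1.4, 0.9]
opening: 0.0006
selector_tip 0.62 [ 0.656  0.415 -0.004] 76.0
selector_tip 0.61 [ 0.564 -0.325  0.067] -91.4
selector_axis 0.9 [0.572 0.082 0.101] -127.1
23 ([-0.001, 0.0003, 0.0005], 0.035)
21 ([-0.0024, 0.0008, 0.0005], 0.07)
19 ([-0.0039, 0.0013, 0.0005], 0.105)
17 ([-0.0053, 0.0017, 0.0005], 0.14)
15 ([-0.0068, 0.002, 0.0005], 0.175)
```

View pics/scene4.png

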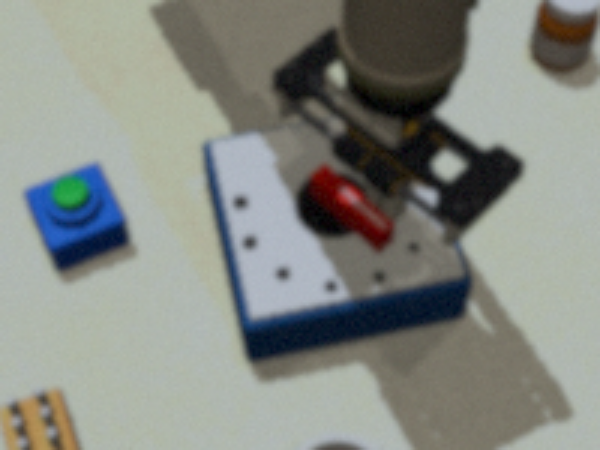

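The lever has turned a few degrees and the finger is on its flank. I'll keep going through the half-way point.

```bash
python3 -m pendant '[{"delta_pos":[-0.001,0.0003,0],"spin":0.035},{"delta_pos":[-0.0024,0.0008,0],"spin":0.07},{"delta_pos":[-0.0039,0.0013,0],"spin":0.105},{"delta_pos":[-0.0053,0.0017,0],"spin":0.14},{"delta_pos":[-0.0053,0.0017,0],"spin":0.14},{"delta_pos":[-0.0053,0.0017,0],"spin":0.14}]'
python3 - <<'E'
from h import *
for cam in ["scene"]:
  c=lever(cam); cv2.imwrite(f"pics/{cam}5.png",cv2.resize(c["color"][150:300,180:380],None,fx=3,fy=3))
for a in (11,7,3,-1,-4,-7,-10,-13): print(a,goto(at(a,.040,.0165,.086),a))
E
```

```text
t: 5.65
tool_pos: [0.6074, 0.112, 0.0855]
orientation: [1.867, 2.526, -0.0]
force: [-0.6, -0.8, 0.5]
opening: 0.0003
selector_tip 0.81 [0.633 0.086 0.104] 1.7
selector_axis 0.63 [0.572 0.083 0.104] -150.8
11 ([-0.0044, 0.0015, -0.0005], 0.106)
7 ([-0.0073, 0.0023, -0.0005], 0.176)
3 ([-0.0103, 0.0028, -0.0005], 0.245)
-1 ([-0.0133, 0.0031, -0.0005], 0.315)
-4 ([-0.0156, 0.0033, -0.0005], 0.368)
-7 ([-0.0178, 0.0033, -0.0005], 0.42)
-10 ([-0.0201, 0.0031, -0.0005], 0.472)
-13 ([-0.0223, 0.0029, -0.0005], 0.525)
```

View pics/scene5.png

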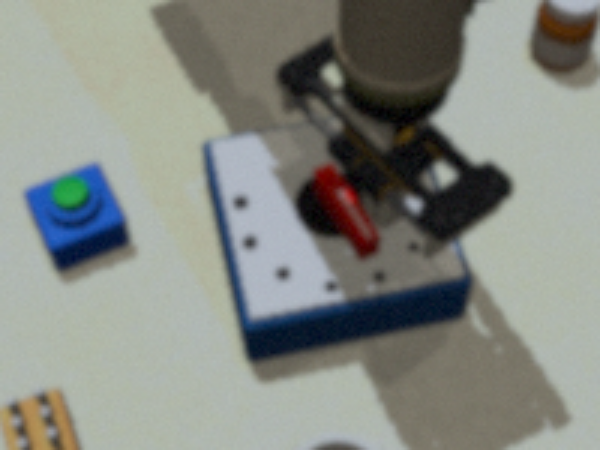

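The lever jumped to click 3, pointing at the dot at (378,277). Next is the push to click 4, where half-way is about -8°.

```bash
python3 -m pendant '[{"delta_pos":[-0.0044,0.0015,0],"spin":0.106},{"delta_pos":[-0.0073,0.0023,0],"spin":0.176},{"delta_pos":[-0.0103,0.0028,0],"spin":0.245},{"delta_pos":[-0.0133,0.0031,0],"spin":0.315},{"delta_pos":[-0.0156,0.0033,0],"spin":0.368},{"delta_pos":[-0.0178,0.0033,0],"spin":0.42},{"delta_pos":[-0.0201,0.0031,0],"spin":0.472},{"delta_pos":[-0.0215,0.003,0],"spin":0.5},{"delta_pos":[-0.0215,0.003,0],"spin":0.5},{"delta_pos":[-0.0215,0.003,0],"spin":0.5}]'
python3 - <<'E'
from h import *
for cam in ["scene"]:
  c=lever(cam); cv2.imwrite(f"pics/{cam}6.png",cv2.resize(c["color"][150:300,180:380],None,fx=3,fy=3))
for a in (-16,-20,-24,-28,-31,-34,-37,-40,-42,-43): print(a,goto(at(a,.040,.0165,.086),a))
E
```

```text
t: 6.8
tool_pos: [0.6165, 0.0924, 0.0855]
orientation: [2.433, 1.987, -0.0]
force: [0.7, 0.3, 0.1]
opening: 0.0004
selector_tip 0.79 [0.628 0.055 0.103] -28.7
selector_tip 0.45 [ 0.661 -0.197  0.003] -72.7
selector_axis 0.82 [0.573 0.081 0.105] -110.3
-16 ([-0.003, 0.0011, -0.0005], 0.078)
-20 ([-0.0059, 0.002, -0.0005], 0.148)
-24 ([-0.0088, 0.0026, -0.0005], 0.217)
-28 ([-0.0118, 0.003, -0.0005], 0.287)
-31 ([-0.0141, 0.0032, -0.0005], 0.34)
-34 ([-0.0164, 0.0032, -0.0005], 0.392)
-37 ([-0.0186, 0.0032, -0.0005], 0.444)
-40 ([-0.0209, 0.003, -0.0005], 0.497)
-42 ([-0.0224, 0.0028, -0.0005], 0.532)
-43 ([-0.0231, 0.0027, -0.0005], 0.549)
```

View pics/scene6.png

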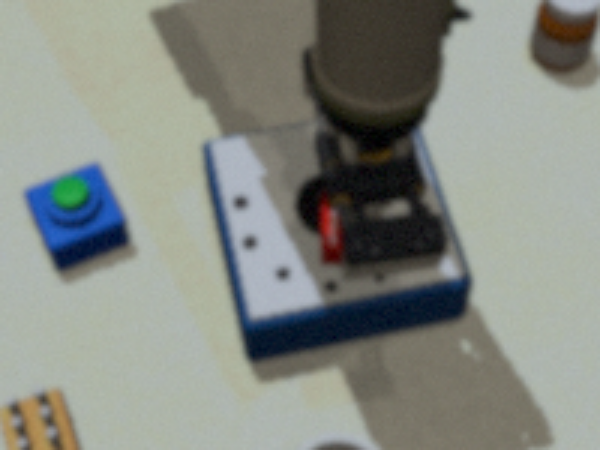

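The lever is at click 4, its end at (330,258) and pointing at the dot at (330,286). Now the last click to 5, where half-way is about -38.4°.

```bash
python3 -m pendant '[{"delta_pos":[-0.003,0.0011,0],"spin":0.078},{"delta_pos":[-0.0059,0.002,0],"spin":0.148},{"delta_pos":[-0.0088,0.0026,0],"spin":0.217},{"delta_pos":[-0.0118,0.003,0],"spin":0.287},{"delta_pos":[-0.0141,0.0032,0],"spin":0.34},{"delta_pos":[-0.0164,0.0032,0],"spin":0.392},{"delta_pos":[-0.0186,0.0032,0],"spin":0.444},{"delta_pos":[-0.0209,0.003,0],"spin":0.497},{"delta_pos":[-0.0224,0.0028,0],"spin":0.532},{"delta_pos":[-0.0224,0.0028,0],"spin":0.532}]'
python3 - <<'E'
from h import *
for cam in ["scene"]:
  c=lever(cam); cv2.imwrite(f"pics/{cam}7.png",cv2.resize(c["color"][150:300,180:380],None,fx=3,fy=3))
for a in (-42,-43,-44,-45): print(a,goto(at(a,.040,.0165,.086),a))
E
```

```text
t: 7.95
tool_pos: [0.6147, 0.0698, 0.0855]
orientation: [2.87, 1.277, -0.0]
force: [-0.3, -0.2, 0.7]
opening: 0.0005
selector_tip 0.41 [0.615 0.039 0.104] -47.9
selector_tip 0.24 [0.572 0.082 0.002] -123.3
selector_axis 0.74 [ 0.56  -0.325  0.067] -92.0
selector_axis 0.53 [0.574 0.079 0.104] -87.5
-42 ([-0.0, 0.0001, -0.0005], 0.001)
-43 ([-0.0007, 0.0003, -0.0005], 0.018)
-44 ([-0.0014, 0.0006, -0.0005], 0.036)
-45 ([-0.0021, 0.0009, -0.0005], 0.053)
```

View pics/scene7.png

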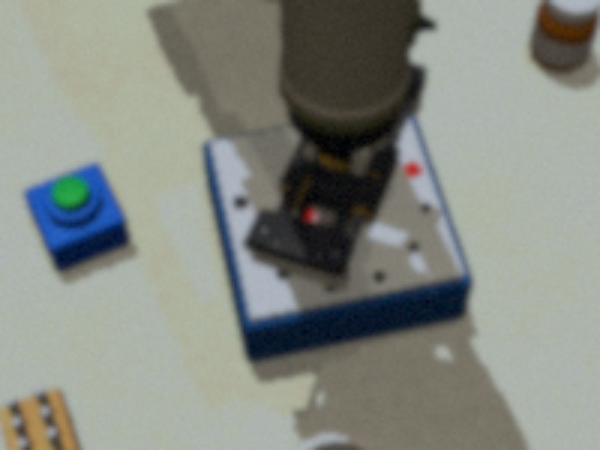

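The gripper hides most of the lever at about (315,215). I'll back off the flank, rise clear and look again.

```bash
python3 -m pendant '[{"delta_pos":[0.005,0,0],"spin":0},{"delta_pos":[0.01,0,0],"spin":0},{"delta_pos":[0.015,0,0],"spin":0},{"delta_pos":[0.015,0,-0.03],"spin":0},{"delta_pos":[0.015,0,-0.06],"spin":0},{"delta_pos":[0.03,0,-0.1],"spin":0},{"delta_pos":[0.07,0,-0.1],"spin":0},{"delta_pos":[0.11,0,-0.1],"spin":0},{"delta_pos":[0.13,0,-0.1],"spin":0},{"delta_pos":[0.13,0,-0.1],"spin":0}]'
python3 - <<'E'
from h import *
for cam in ["scene","top"]:
  c=lever(cam); r=(slice(150,300),slice(180,380)) if cam=="scene" else (slice(140,260),slice(200,360))
  cv2.imwrite(f"pics/{cam}8.png",cv2.resize(c["color"][r],None,fx=3,fy=3))
print(pose()[1:])
E
```

```text
t: 9.1
tool_pos: [0.7025, 0.1695, 0.1846]
orientation: [-2.867, -1.283, 0.0]
force: [-0.3, -0.5, -0.2]
opening: 0.0009
selector_tip 0.91 [0.607 0.031 0.103] -58.8
selector_axis 0.61 [0.573 0.084 0.106] -130.0
selector_tip 0.57 [0.611 0.04  0.108] -50.8
selector_axis 0.82 [0.571 0.085 0.104] 161.8
(array([0.70130748, 0.16590037, 0.18569301]), array([[ 6.69148801e-01,  7.43128443e-01,  1.70859177e-05],
       [ 7.43128402e-01, -6.69148757e-01, -3.44932814e-04],
       [-2.44896364e-04,  2.43508409e-04, -9.99999940e-01]]))
```

View pics/scene8.png

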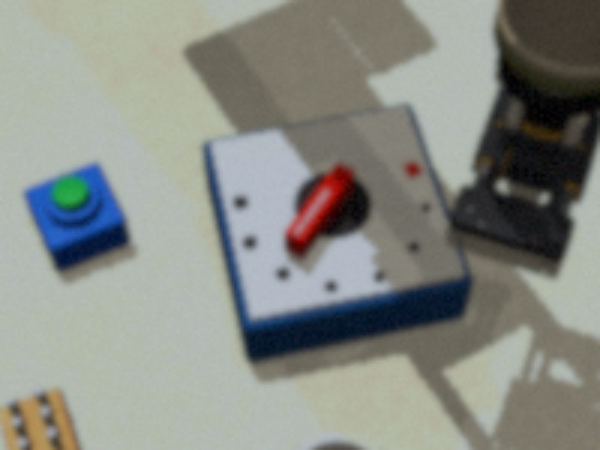

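View pics/top8.png

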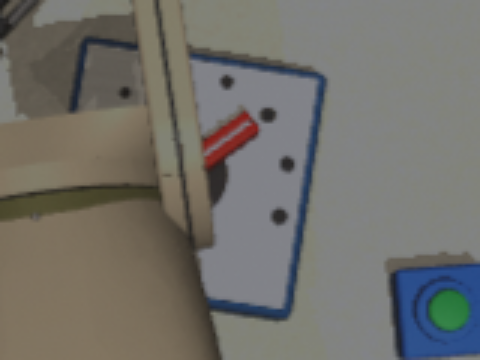

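The lever points exactly at the fifth dot: (268,115) in the top picture, and the fifth dot counted from the red off mark in the scene picture. Now to a point above the grey-box green button.

```bash
python3 - <<'E'
from h import *
print(goto([.456,-.2425,.15],-42))
E
```

```text
([-0.4676, 0.091, 0.0358], -0.0)
```

```bash
python3 -m pendant '[{"delta_pos":[-0.045,0.009,0],"spin":0},{"delta_pos":[-0.09,0.018,0],"spin":0},{"delta_pos":[-0.135,0.026,0],"spin":0},{"delta_pos":[-0.18,0.035,0],"spin":0},{"delta_pos":[-0.225,0.044,0],"spin":0},{"delta_pos":[-0.27,0.053,0],"spin":0},{"delta_pos":[-0.315,0.061,0],"spin":0},{"delta_pos":[-0.36,0.07,0],"spin":0},{"delta_pos":[-0.405,0.079,0],"spin":0},{"delta_pos":[-0.44,0.086,0.02],"spin":0}]'
python3 - <<'E'
from h import *
print(goto([.456,-.2425,.10],-42))
E
```

```text
t: 10.4
tool_pos: [0.4706, -0.222, 0.1691]
orientation: [2.866, 1.273, 0.005]
force: [1.0, -0.2, 0.0]
opening: 0.0004
([-0.0251, 0.0025, 0.0691], -0.002)
```

```bash
python3 -m pendant '[{"delta_pos":[-0.015,0.0015,0.02],"spin":0},{"delta_pos":[-0.025,0.0025,0.04],"spin":0},{"delta_pos":[-0.025,0.0025,0.06],"spin":0},{"delta_pos":[-0.025,0.0025,0.069],"spin":0},{"delta_pos":[-0.025,0.0025,0.069],"spin":0},{"delta_pos":[-0.025,0.0025,0.069],"spin":0}]'
python3 - <<'E'
from h import *
c=robot.read_camera("scene");
for d in robot.mark_of("scene","start_top")[:3]: print(d["score"],world(c,d["location"]).round(3))
cv2.imwrite("pics/scene9.png",cv2.resize(c["color"][150:320,80:360],None,fx=2.8,fy=2.8))
print(goto([.456,-.2425,.064],-42))
E
```

```text
t: 11.0
tool_pos: [0.4564, -0.2426, 0.101]
orientation: [2.865, 1.273, 0.006]
force: [-0.5, -0.5, -0.5]
opening: 0.0005
0.58 [ 0.453 -0.244  0.069]
0.53 [ 0.475 -0.117  0.063]
([-0.0005, -0.0013, 0.0376], -0.001)
```

View pics/scene9.png

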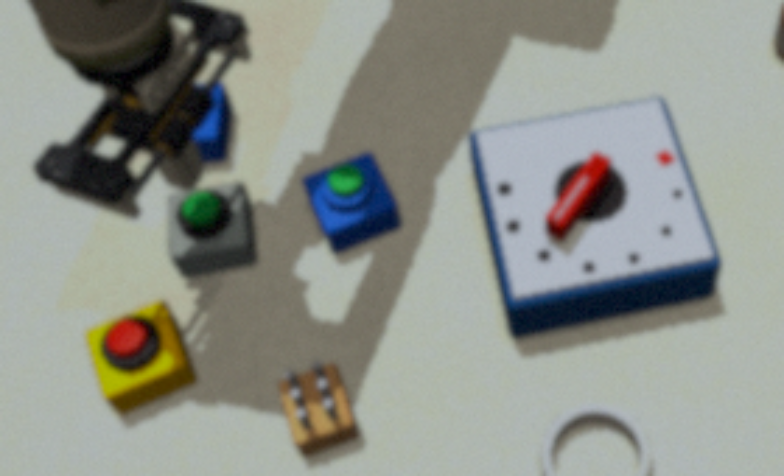

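The closed fingers are above the green button on the grey box, seen at (203,210), and the lever still points at the fifth dot. Press now.

```bash
python3 -m pendant '[{"delta_pos":[0,-0.001,0.015],"spin":0},{"delta_pos":[0,-0.001,0.028],"spin":0},{"delta_pos":[0,-0.001,0.036],"spin":0},{"delta_pos":[0,-0.001,0.039],"spin":0},{"delta_pos":[0,-0.001,0.041],"spin":0},{"delta_pos":[0,-0.001,0.042],"spin":0},{"delta_pos":[0,-0.001,0.043],"spin":0},{"delta_pos":[0,-0.001,0.043],"spin":0},{"delta_pos":[0,-0.001,0.043],"spin":0}]'
python3 - <<'E'
from h import *
s=robot.read_state();print(s["tool_pos"],s["force"])
c=robot.read_camera("scene");cv2.imwrite("pics/scene10.png",cv2.resize(c["color"][190:290,100:240],None,fx=5,fy=5))
E
```

```text
t: 12.0
tool_pos: [0.4566, -0.2424, 0.0589]
orientation: [2.863, 1.273, 0.007]
force: [-2.3, 3.0, 4.1]
opening: 0.0003
[ 0.45663486 -0.24239982  0.0588638 ] [-2.31534622  3.03444022  4.09223447]
```

View pics/scene10.png

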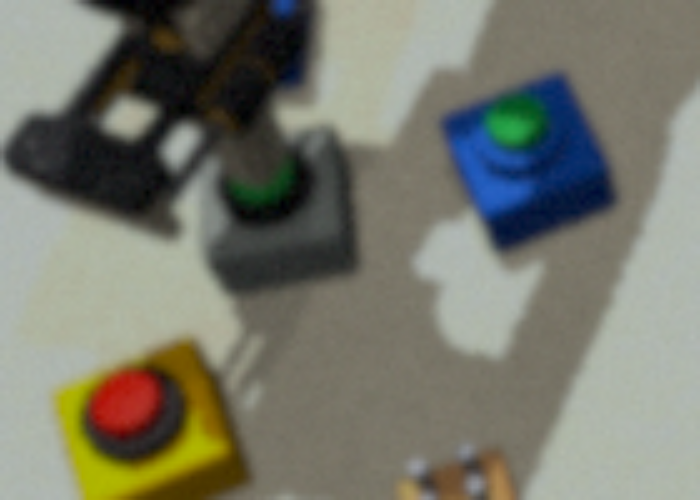

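The button is down under the fingertip, with 4.1 N and a nominal travel of 5.1 mm. I'll press a little further to be certain.

```bash
python3 -m pendant '[{"delta_pos":[0,0,0.001],"spin":0},{"delta_pos":[0,0,0.002],"spin":0},{"delta_pos":[0,0,0.002],"spin":0}]'
python3 -c "
from h import *
s=robot.read_state();print(s['force'])"
```

```text
t: 12.35
tool_pos: [0.4569, -0.2425, 0.0581]
orientation: [2.863, 1.273, 0.008]
force: [-7.2, 5.0, 15.2]
opening: 0.0002
[-7.15077106  4.99816641 15.15634347]
```

The force rose sharply to 15 N at 58.1 mm, so the button is at its bottom stop (6 mm). Release and retreat.

```bash
python3 -m pendant '[{"delta_pos":[0,0,-0.004],"spin":0},{"delta_pos":[0,0,-0.01],"spin":0},{"delta_pos":[0,0,-0.03],"spin":0},{"delta_pos":[0,0,-0.07],"spin":0},{"delta_pos":[0,0,-0.11],"spin":0},{"delta_pos":[0.015,0.035,-0.13],"spin":0},{"delta_pos":[0.015,0.07,-0.13],"spin":0},{"delta_pos":[0.015,0.1,-0.13],"spin":0},{"delta_pos":[0.015,0.1,-0.13],"spin":0},{"delta_pos":[0.015,0.1,-0.13],"spin":0}]'
python3 - <<'E'
from h import *
for cam in ["scene","top"]:
  c=lever(cam);cv2.imwrite(f"pics/{cam}11.png",c["color"])
  for l in ["start_top","stop_top","punch_block","glue_jar","tape_roll","hammer"]:
    print(l,[(round(float(d["score"]),2),world(c,d["location"]).round(3).tolist()) for d in robot.mark_of(cam,l)[:3]])
print(robot.read_state()["force"])
E
```

```text
t: 13.35
tool_pos: [0.5399, -0.2978, 0.1882]
orientation: [2.864, 1.272, 0.006]
force: [0.6, 0.4, -0.5]
opening: 0.0005
selector_tip 0.75 [0.609 0.028 0.103] -57.9
selector_axis 0.82 [0.573 0.078 0.104] -102.0
start_top [(0.65, [0.336, -0.242, 0.062]), (0.57, [0.474, -0.115, 0.064]), (0.46, [0.455, -0.246, 0.066])]
stop_top [(0.6, [0.561, -0.327, 0.069])]
punch_block [(0.65, [0.662, -0.196, 0.002])]
glue_jar [(0.72, [0.444, 0.377, 0.001])]
tape_roll [(0.66, [0.783, 0.005, -0.003]), (0.28, [0.665, -0.199, 0.002])]
hammer [(0.96, [0.655, 0.415, -0.003])]
selector_tip 0.64 [0.611 0.04  0.105] -50.1
selector_tip 0.42 [ 0.781  0.007 -0.   ] -20.5
selector_axis 0.76 [0.572 0.086 0.103] 151.7
selector_axis 0.19 [ 0.454 -0.24   0.063] -110.3
start_top [(0.65, [0.473, -0.117, 0.064]), (0.58, [0.456, -0.241, 0.063]), (0.49, [0.328, -0.243, 0.06])]
stop_top [(0.5, [0.558, -0.326, 0.066])]
punch_block [(0.61, [0.666, -0.193, 0.0]), (0.38, [0.454, -0.245, 0.064])]
glue_jar [(0.76, [0.447, 0.378, 0.0]), (0.35, [0.459, -0.242, 0.063])]
tape_roll [(0.59, [0.784, 0.008, -0.0])]
hammer [(0.86, [0.653, 0.416, -0.005])]
[0.3574759  0.41393216 0.00882695]
```

View pics/scene11.png

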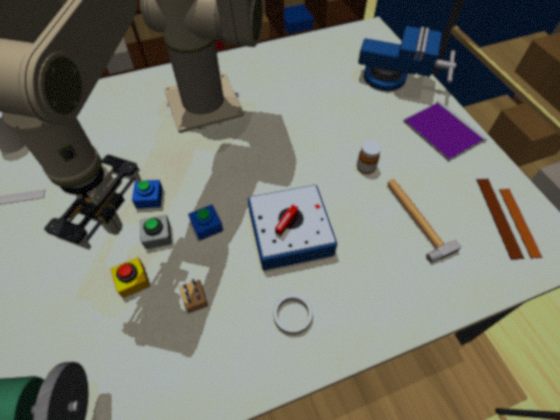

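View pics/top11.png

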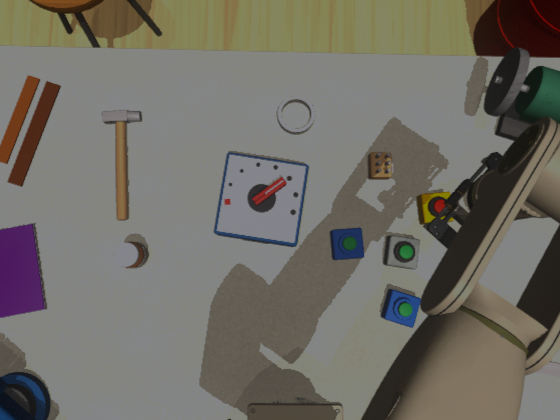

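The lever points at dot 5 in both pictures. The green button at (152,226) in the scene picture is up, red is untouched, and the loose things stand where they were. The arm is clear at z = 0.188 m, so I'll hand in.

```bash
python3 -c "
from h import *
robot.close_job(); print(robot.read_state()['t'])"
```

```text
the job is handed in; nothing more can be done
the job is handed in; nothing more can be done
```

I pushed the lever with the closed fingertips, on its left flank only, from speed 2 through 3 and 4 to speed 5. I then pressed the green button on the grey box to its stop, let it spring back, and handed the job in shortly after t = 13.35 s, the time of the last move. The hand-in gives no verdict.

- **Speed:** After the last push and again before hand-in, the pictures showed the lever on the fifth dot. The networks put it at -58° (scene) and -50° (top) against -53° for that dot. They disagree by several degrees, but both are nearest click five, and clicks are 30° apart.
- **Start button:** The force was about 4 N at 5 mm of travel, then rose to 15 N at 58 mm height, which is the bottom stop. There was also a sideways force of up to about 9 N during the press, cause not checked. The networks then put the button's top back at 63–66 mm.
- **The rest:** The red button was not touched. The punch block, glue jar, tape roll and hammer were within about 5 mm of their first measured positions, which is within measuring error. The arm was clear, at 0.19 m height with about 0 N.

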